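Put the service van's tools back into their foam inlays

TASK

The job is done and five tools stand on the rubber mat of the van's bench: three hole saws of different diameters, a tape measure and a small spirit level. Put each one back into the foam inlay in the blue tray whose pocket is cut for it, standing upright as it stands now (hole saws teeth down) and fully down on the pocket floor. Set the tools down rather than dropping them, and leave every one standing still in its own pocket.

Things in the scene. Friction and masses are not known exactly. Their poses are not given: they have to be found in the camera images.
- saw60_mid (a point): large hole saw of 60 mm diameter, a plain steel cup standing teeth down with its closed back plate (small threaded bore in the middle) on top: a cylinder 60 mm across and 50 mm tall, about 200 g. This point is its centre, 25 mm above its toothed rim; its z axis points up through the back plate. It starts on the black mat, which is 3 mm thick. Grip it across the sides in its upper half, because the lowest 10 mm sink into the foam
- saw44_mid (a point): medium hole saw of 44 mm diameter, a plain steel cup standing teeth down with its closed back plate (small threaded bore in the middle) on top: a cylinder 44 mm across and 50 mm tall, about 130 g. This point is its centre, 25 mm above its toothed rim; its z axis points up through the back plate. It starts on the black mat, which is 3 mm thick. Grip it across the sides in its upper half, because the lowest 10 mm sink into the foam
- saw28_mid (a point): small hole saw of 28 mm diameter, a plain steel cup standing teeth down with its closed back plate (small threaded bore in the middle) on top: a cylinder 28 mm across and 50 mm tall, about 70 g. This point is its centre, 25 mm above its toothed rim; its z axis points up through the back plate. It starts on the black mat, which is 3 mm thick. Grip it across the sides in its upper half, because the lowest 10 mm sink into the foam
- tape_mid (a point): grey and black tape measure standing upright on its flat base: 70 mm long (its x axis, steel end hook at the +x end), 36 mm thick (y), 66 mm tall (z up), about 220 g; the rounded top is a 66 mm disc on edge. This point is its centre, 33 mm above its base. It starts on the black mat, 3 mm thick. Grip it across its 36 mm thickness, in the upper half; the lowest 10 mm sink into the foam
- level_mid (a point): small aluminium spirit level with black end caps, standing on its long narrow edge with the vial window on top: 160 mm long (its x axis), 22 mm thick (y), 48 mm tall (z up), about 190 g. This point is its centre, 24 mm above its base. It starts on the black mat, 3 mm thick. Grip it at mid-length across its 22 mm thickness, in the upper half; the lowest 10 mm sink into the foam
- inlay_saw60_pocket (a point): black foam inlay, square 99.5 by 99.5 mm, with a round pocket 74 mm across and 10 mm deep with a blue floor, made for the 60 mm hole saw. This point is the centre of the pocket floor; the foam's top face is 10 mm above it. z up. The inlay is fixed in a blue tray, side by side with the other inlays; tray rim and all inlay tops are level, 32 mm above the bench
- inlay_saw44_pocket (a point): black foam inlay, square 99.5 by 99.5 mm, with a round pocket 58 mm across and 10 mm deep with a blue floor, made for the 44 mm hole saw. This point is the centre of the pocket floor; the foam's top face is 10 mm above it. z up. The inlay is fixed in a blue tray, side by side with the other inlays; tray rim and all inlay tops are level, 32 mm above the bench
- inlay_saw28_pocket (a point): black foam inlay, square 99.5 by 99.5 mm, with a round pocket 42 mm across and 10 mm deep with a blue floor, made for the 28 mm hole saw. This point is the centre of the pocket floor; the foam's top face is 10 mm above it. z up. The inlay is fixed in a blue tray, side by side with the other inlays; tray rim and all inlay tops are level, 32 mm above the bench
- inlay_tape_pocket (a point): black foam inlay, square 99.5 by 99.5 mm, with a rectangular blue-floored pocket 84 mm (its x axis) by 50 mm (y), 10 mm deep, made for the tape measure standing upright, either way round. This point is the centre of the pocket floor; the foam's top face is 10 mm above it; z up. Fixed in the blue tray beside the other inlays, tops level with the tray rim, 32 mm above the bench
- inlay_level_pocket (a point): black foam inlay, long strip 200 by 66 mm, with a slot-shaped blue-floored pocket 174 mm (its x axis) by 36 mm (y), 10 mm deep, made for the spirit level standing on its edge, either way round. This point is the centre of the pocket floor; the foam's top face is 10 mm above it; z up. Fixed in the blue tray beside the other inlays, tops level with the tray rim, 32 mm above the bench

How it is judged:
At the end, for the whole second after the job is handed in: each tool upright (0.12 rad) in its own pocket, centre within 12 mm of the pocket's centre seen from above, base within 4 mm of the pocket floor; tape measure within 0.35 rad and level within 0.15 rad of the pocket's length, either way round; all released and at rest (horizontal distance between saw60_mid and inlay_saw60_pocket below 0.012 m and z of saw60_mid in the frame of inlay_saw60_pocket below 0.029 m and angle between each of saw60_mid, saw44_mid, saw28_mid, tape_mid, level_mid's own z axis and vertical below 0.12 rad and linear speed of each of saw60, saw44, saw28, tape, level below 0.02 m/s and angular speed of each of saw60, saw44, saw28, tape, level below 0.2 rad/s and horizontal distance between saw44_mid and inlay_saw44_pocket below 0.012 m and z of saw44_mid in the frame of inlay_saw44_pocket below 0.029 m and horizontal distance between saw28_mid and inlay_saw28_pocket below 0.012 m and z of saw28_mid in the frame of inlay_saw28_pocket below 0.029 m and horizontal distance between tape_mid and inlay_tape_pocket below 0.012 m and z of tape_mid in the frame of inlay_tape_pocket below 0.037 m and angle between the x axis of tape_mid and the x axis of inlay_tape_pocket, either way round below 0.35 rad and horizontal distance between level_mid and inlay_level_pocket below 0.012 m and z of level_mid in the frame of inlay_level_pocket below 0.028 m and angle between the x axis of level_mid and the x axis of inlay_level_pocket, either way round below 0.15 rad); the robot touches nothing.
It fails at once if the saw60 is dropped or thrown (moves faster than 0.8 m/s while the fingers do not touch it) (linear speed of saw60 above 0.8 m/s and contact force between the fingers and saw60 below 0.02 N).
It fails at once if the saw44 is dropped or thrown (moves faster than 0.8 m/s while the fingers do not touch it) (linear speed of saw44 above 0.8 m/s and contact force between the fingers and saw44 below 0.02 N).
It fails at once if the saw28 is dropped or thrown (moves faster than 0.8 m/s while the fingers do not touch it) (linear speed of saw28 above 0.8 m/s and contact force between the fingers and saw28 below 0.02 N).
It fails at once if the tape is dropped or thrown (moves faster than 0.8 m/s while the fingers do not touch it) (linear speed of tape above 0.8 m/s and contact force between the fingers and tape below 0.02 N).
It fails at once if the level is dropped or thrown (moves faster than 0.8 m/s while the fingers do not touch it) (linear speed of level above 0.8 m/s and contact force between the fingers and level below 0.02 N).
It also fails if it takes over 118 s, if anything falls off the work surface, if the arm or the gripper's body presses on something with over 40 N, if the wrist force passes 120 N, or if a joint passes its speed limit or range.

ROBOT

A 6-joint arm with a two-finger parallel gripper is mounted at the origin on the work surface. World frame = base frame: x ahead of the robot, y to its left, z up, the work surface at z = 0. Lengths are in m, angles in rad, forces in N, time in s.
With the tool pointing down it reaches from about 0.225 to 0.725 m from the base axis. Payload 3.1 kg.
Tool frame: the origin (TCP) lies on the centre line of the jaws, within the pads' length; the fingertips stand 11 mm ahead of it and the grasp point (between the pads) lies 8 mm behind it (manip.finger_overhang is the distance from the TCP to the fingertips, in m); z points along the fingers, y is the line along which they close (so a half turn about z gives the same grasp; the last joint's range is limited). The gripper opens to 85 mm and grips with 20 to 120 N. Pads are 22 mm wide; open, the fingers measure 114 mm over their backs; the gripper's body (76 mm by 85 mm) begins 54 mm behind the grasp point. The pads swing forward as they close: fully open they stand 13 mm farther back than shut.
Start: joints at [1.083, 0.048, 0.099, 1.622, 0, 1.443], TCP at [0.185, 0.491, 0.242] pointing down, gripper open.
Joint ranges: [-2.91, 2.91], [-0.99, 1.94], [-1.21, 1.42], [-2.12, 2.29], [-1.49, 1.47], [-3.14, 3.14]. Speed limits (rad/s): [2.79, 2.79, 3.14, 3.14, 3.14, 3.14].

INTERFACE

Orientations are given as a unit quaternion [w, x, y, z].
In Python, from station import manip, imaging gives the robot as it stands.
- The arm moves only by the tool move_arm, never from a script. Its argument "commands" is a list of rows, each a list of 5 numbers: the shift along the world's x, y, z in m, then the turn about the world's z in degrees, then the gripper command: -1 is shut, 1 is fully open, values between are in proportion. In form: [[dx, dy, dz, twist, claw], ...]. A call has 1 to 5 rows; each row is the pose to reach, as a shift and turn from the pose commanded when the call began; what a row does not reach only later rows make up. A row lasts 1/12 s, in which the tool goes at most 41.7 mm and 7.16 degrees, less where a joint would pass 70% of its speed; a pose out of reach is approached as far as the arm can. A call with a gripper value outside its range is refused whole. The fingers move at their own pace and stop on an object; "squeeze" is the grip in N (left out, the last holds). Time passes only in rows, so rows that repeat a pose let the fingers close. It gives the time, the measured TCP pose, the force, the opening and the grip force at its end, in the units of the state.
- manip.sense(): the state, without advancing time (a new reading comes with each control period).
- imaging.capture(name): name is "side" or "top" or "wrist"; returns the picture (400x640x3 uint8, red, green, blue); there is no depth.
- imaging.camera_model(name): a dict with "vertical_fov" (degrees; the focal length in pixels is half the picture's height over the tangent of half this angle, whatever the lens; pixels are square), "cx", "cy" (the principal point, pixels), "extrinsics" (4x4, takes a point from world to camera coordinates). Camera axes: x right, y up, looking along -z (the intrinsics and any distortion apply to the point x, -y, -z); pixel columns grow to the right and rows downward; lengths in m; the calibration is good to about 2 mm. A picture is of the moment at which its call begins: read the wrist's pose just before it. camera_model takes no time and is no camera call; for the wrist camera it gives the pose at the moment of the call.
- manip.close_job(): hands the job in; it is judged then, once.
The state is a dict: "time": time; "q": joint angles; "qvel": joint speeds; "joint_torque": joint torques, N m; "tcp_pos": TCP position; "orientation": TCP orientation; "contact_force": force on the tool from outside, world axes, zero at the start; "wrist_torque": the same for the moment, N m; "width": opening from 0.0 (shut) to 1.0 (fully open); "grasp_force": force on a finger pad.
Only numpy, scipy, OpenCV 4.12 (cv2) and the standard library are available. Lean on these libraries where they do the work, as an engineer would, in place of code of your own. Each camera call takes 0.05 s, during which the arm holds its last target. There are 200 camera calls.

## Working session

There is one attempt and no reset: what is moved stays moved. The work goes in short steps, Python scripts to look and compute and a tool call to move; the robot and the scene stay as the last step left them, time stands still between calls to the robot, and variables do not carry over. Pictures are saved under pics/ and viewed, at most 14 in all, crops included, and the job is handed in when it is done.

Besides the shell and the picture viewer there is one more tool, called after ">>>" by a JSON object that holds its "op" and its "data", one argument or row to a line. move_arm: Moves the arm, as the interface text tells. Its arguments: {"type":"object","properties":{"commands":{"type":"array"},"squeeze":{"type":"number"}},"required":["commands"]}

```bash
mkdir -p pics; python3 - <<'E'
from station import manip, imaging
import cv2
for n in("top","side"):
    im=imaging.capture(n); cv2.imwrite(f"pics/{n}0.png",im[:,:,::-1])
    m=imaging.camera_model(n);print(n,m)
print(manip.sense(), manip.finger_overhang)
E
```

```text
top {'vertical_fov': 49.59325433183886, 'cx': 315.0595723697047, 'cy': 208.43617595757516, 'extrinsics': array([[ 0.00763346, -0.99996583, -0.00317426, -0.00528918],
       [ 0.99748946,  0.00739099,  0.07042835, -0.55478759],
       [-0.07040248, -0.0037039 ,  0.99751179, -0.97801372],
       [ 0.        ,  0.        ,  0.        ,  1.        ]])}
side {'vertical_fov': 57.02623276331489, 'cx': 321.6309520644028, 'cy': 202.0549138913205, 'extrinsics': array([[ 0.92417193, -0.38195372,  0.0041959 , -0.4732717 ],
       [ 0.25476354,  0.62453389,  0.73827702, -0.19201687],
       [-0.28460814, -0.68122593,  0.67448457, -0.79307267],
       [ 0.        ,  0.        ,  0.        ,  1.        ]])}
{'time': 0.1, 'q': array([1.08316700e+00, 4.87186346e-02, 9.77458973e-02, 1.62204127e+00,
       3.44001476e-05, 1.44300357e+00]), 'qvel': array([ 0.00077492, -0.00194159,  0.00385719, -0.00147895, -0.00105613,
        0.00098445]), 'joint_torque': array([ 3.17623555e-03, -3.39851689e+01,  3.20935500e+01,  1.58883986e-02,
       -9.45888291e-05,  1.31849667e-06]), 'tcp_pos': array([0.18460428, 0.49089065, 0.24120809]), 'orientation': array([-3.52235504e-04,  1.78949088e-01,  9.83857710e-01, -1.05154789e-03]), 'contact_force': array([-1.09833213, -0.32653237, -0.42901616]), 'wrist_torque': array([-0.00651599,  0.05013257, -0.01200779]), 'grasp_force': 0.0, 'width': 1.0044590422044535} 0.011
```

View pics/top0.png

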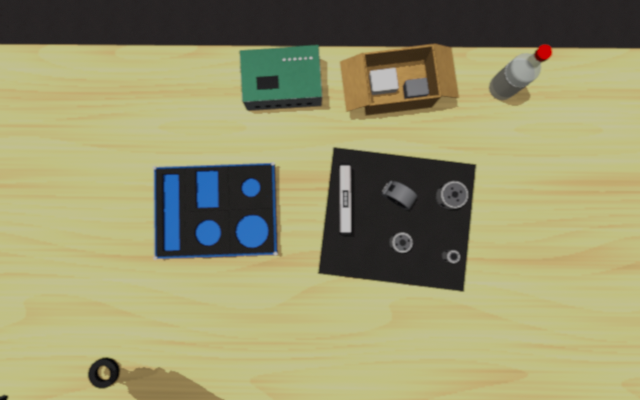

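View pics/side0.png

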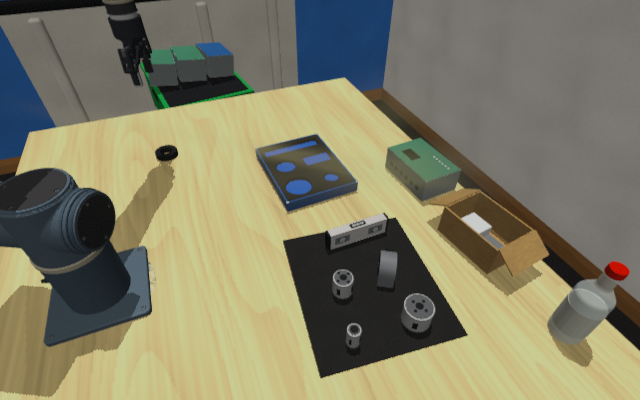

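The top view shows the tray with its pockets at left: level slot (172,212), tape (207,190), saw28 (251,187), saw44 (208,233) and saw60 (252,231). On the mat at right are the level (345,199), tape (400,194), saw60 (454,194), saw44 (402,242) and saw28 (453,257). The side view agrees with this.

```bash
cat > h.py <<'E'
import numpy as np, cv2
from station import manip, imaging
def cast(n,px,z,m=None):
    m=m or imaging.camera_model(n); f=200/np.tan(np.radians(m["vertical_fov"]/2))
    E=m["extrinsics"]; R=E[:3,:3]; c=-R.T@E[:3,3]
    px=np.atleast_2d(np.asarray(px,float)).reshape(-1,2)
    d=np.c_[(px[:,0]-m["cx"])/f,-(px[:,1]-m["cy"])/f,-np.ones(len(px))]@R
    return c+d*((z-c[2])/d[:,2])[:,None]
def rect(P):  # centre, long-axis angle deg, sizes (mm)
    (c,s,a)=cv2.minAreaRect((P[:,:2]*1000).astype(np.float32))
    if s[0]<s[1]: s=s[::-1]; a+=90
    return np.round(c,1),round((a+90)%180-90,1),np.round(s,1)
def blobs(mask,amin):
    cs,_=cv2.findContours(mask.astype(np.uint8),cv2.RETR_EXTERNAL,cv2.CHAIN_APPROX_NONE)
    return [c.reshape(-1,2) for c in cs if cv2.contourArea(c)>amin]
E
python3 - <<'E'
from h import *
im=cv2.imread("pics/top0.png"); hsv=cv2.cvtColor(im,cv2.COLOR_BGR2HSV)
b=(hsv[...,0]>95)&(hsv[...,0]<125)&(hsv[...,1]>120)&(hsv[...,2]>120); b[:,300:]=0
for c in blobs(b,100): print("pocket",c.mean(0).round(),*rect(cast("top",c,.022)))
g=(hsv[...,2]>60)&(hsv[...,1]<60); roi=np.zeros(g.shape,np.uint8)
cv2.fillPoly(roi,[np.array([[337,153],[470,168],[460,285],[325,270]])],1); g&=roi>0
g=cv2.morphologyEx(g.astype(np.uint8),cv2.MORPH_CLOSE,np.ones((3,3)))
for c in blobs(g,40): print("tool",c.mean(0).round(),*rect(cast("top",c,.053)))
cv2.imwrite("pics/c.png",cv2.resize(im[140:300,310:480],None,fx=4.5,fy=3.7,interpolation=cv2.INTER_CUBIC)[:600,:800])
E
```

```text
pocket [208. 232.] [497.8 243.3] 27.7 [55.7 55. ]
pocket [252. 231.] [502.4 143.6] -44.3 [74.1 70. ]
pocket [251. 187.] [602.  148.2] 1.0 [39.6 39.3]
pocket [171. 212.] [543.6 329.4] 2.6 [173.4  33.5]
pocket [207. 189.] [598.  248.7] 1.4 [83.7 46.3]
tool [452. 256.] [ 448.3 -303.2] -89.6 [37.6 28.5]
tool [402. 242.] [ 479.4 -192. ] -89.6 [48.8 44.1]
tool [399. 192.] [ 590.8 -188.3] 61.5 [73.1 40.6]
tool [453. 194.] [ 587.4 -309.1] 60.3 [66.9 63.9]
tool [345. 198.] [575.6 -67.9] 0.2 [150.1  26.8]
```

>>> {"op": "move_arm", "data": {
  "commands": [
    [0.03, -0.025, 0.012, 5, 1],
    [0.06, -0.05, 0.024, 10, 1],
    [0.09, -0.075, 0.036, 15, 1],
    [0.12, -0.1, 0.048, 18, 1],
    [0.15, -0.125, 0.06, 20.6, 1]
  ]
}}

```text
time: 0.52
tcp_pos: [0.3356, 0.365, 0.3023]
orientation: [-0.0, -0.002, 1.0, -0.0]
contact_force: [0.4, 1.1, 0.1]
width: 1.0
grasp_force: 0.0
```

>>> {"op": "move_arm", "data": {
  "commands": [
    [0.032, -0.025, 0, 0, 1],
    [0.064, -0.05, 0, 0, 1],
    [0.096, -0.075, 0, 0, 1],
    [0.128, -0.1, 0, 0, 1],
    [0.15, -0.125, 0, 0, 1]
  ]
}}

```text
time: 0.93
tcp_pos: [0.487, 0.2395, 0.3011]
orientation: [-0.0, 0.001, 1.0, -0.0]
contact_force: [0.3, 0.2, -1.0]
width: 0.997
grasp_force: 0.0
```

```bash
python3 - <<'E'
from h import *
s=manip.sense(); print(s["tcp_pos"],s["orientation"])
m=imaging.camera_model("wrist");im=imaging.capture("wrist"); cv2.imwrite("pics/w1.png",im[:,:,::-1]); print(m)
import pickle; pickle.dump(m,open("w1.pkl","wb"))
E
```

```text
[0.48700786 0.23950504 0.3010799 ] [-3.04862192e-04  7.07370475e-04  9.99999664e-01 -2.80704421e-04]
{'vertical_fov': 64.9329916242428, 'cx': 317.06553484222695, 'cy': 198.69802724082567, 'extrinsics': array([[ 6.76440504e-04,  9.99999573e-01, -6.29181695e-04,
        -2.39944689e-01],
       [-9.46698877e-01,  4.37713889e-04, -3.22119612e-01,
         5.21750089e-01],
       [-3.22119199e-01,  8.13540357e-04,  9.46698769e-01,
        -2.79715332e-01],
       [ 0.00000000e+00,  0.00000000e+00,  0.00000000e+00,
         1.00000000e+00]])}
```

View pics/w1.png

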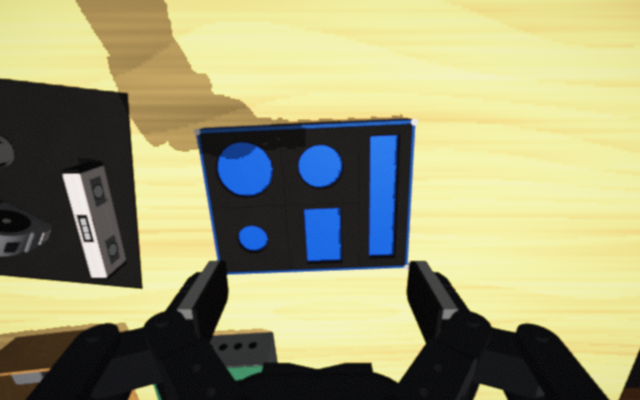

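The wrist view shows all five pockets: saw60 (245,168), saw44 (320,165), saw28 (253,238), tape (322,235) and level (382,196). I'll measure them from here and compare with the top view.

```bash
python3 - <<'E'
from h import *
import pickle; m=pickle.load(open("w1.pkl","rb"))
im=cv2.imread("pics/w1.png"); hsv=cv2.cvtColor(im,cv2.COLOR_BGR2HSV)
b=(hsv[...,0]>95)&(hsv[...,0]<125)&(hsv[...,1]>120)&(hsv[...,2]>80)
b=cv2.morphologyEx(b.astype(np.uint8),cv2.MORPH_OPEN,np.ones((5,5)))
for c in blobs(b,200): print("pocket",c.mean(0).round(),*rect(cast("wrist",c,.022,m)))
E
```

```text
pocket [253. 237.] [603.1 147.1] 87.0 [40.5 40. ]
pocket [322. 234.] [598.5 247.3] 2.6 [83.6 52.1]
pocket [320. 166.] [497.  242.9] 90.0 [57.6 57. ]
pocket [245. 169.] [502.7 142.5] 90.0 [74.  71.2]
pocket [382. 194.] [543.9 328.8] 2.5 [175.4  36.8]
pocket [364. 123.] [442.3 300.1] -87.5 [106.    6.2]
```

>>> {"op": "move_arm", "data": {
  "commands": [
    [0, -0.041, 0, 0, 1],
    [0, -0.082, 0, 0, 1],
    [0, -0.123, 0, 0, 1],
    [0, -0.164, 0, 0, 1],
    [0, -0.205, 0, 0, 1]
  ]
}}

```text
time: 1.4
tcp_pos: [0.4842, 0.0349, 0.3018]
orientation: [-0.0, -0.0, 1.0, 0.0]
contact_force: [1.5, 0.1, 0.2]
width: 0.996
grasp_force: 0.0
```

>>> {"op": "move_arm", "data": {
  "commands": [
    [0, -0.041, 0, 0, 1],
    [0, -0.082, 0, 0, 1],
    [0, -0.123, 0, 0, 1],
    [0, -0.164, 0, 0, 1],
    [0, -0.205, 0, 0, 1]
  ]
}}

```text
time: 1.82
tcp_pos: [0.4842, -0.1702, 0.3019]
orientation: [-0.0, 0.0, 1.0, 0.0]
contact_force: [0.9, 0.8, -0.2]
width: 0.998
grasp_force: 0.0
```

```bash
python3 - <<'E'
from h import *
s=manip.sense(); print(s["tcp_pos"],s["orientation"],s["qvel"].round(2))
m=imaging.camera_model("wrist");im=imaging.capture("wrist"); cv2.imwrite("pics/w2.png",im[:,:,::-1]); print(m["extrinsics"])
import pickle; pickle.dump(m,open("w2.pkl","wb"))
E
```

```text
[ 0.4842154  -0.1702448   0.30193038] [-2.28082981e-04  1.44205753e-04  9.99999936e-01  2.36326528e-04] [-0.88  0.39  0.4  -0.    0.   -0.88]
[[-4.50857749e-04  9.99999796e-01  4.53344479e-04  1.69991439e-01]
 [-9.46663269e-01 -2.80731867e-04 -3.22224418e-01  5.19438512e-01]
 [-3.22224225e-01 -5.74441942e-04  9.46663202e-01 -2.81243861e-01]
 [ 0.00000000e+00  0.00000000e+00  0.00000000e+00  1.00000000e+00]]
```

View pics/w2.png

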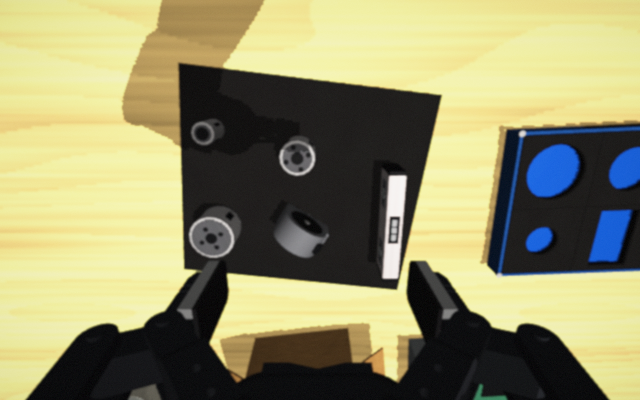

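The wrist view shows the mat with the back plates of saw28 (204,132), saw44 (297,157) and saw60 (211,238), the tape (302,230) and the level (393,228).

```bash
python3 - <<'E'
from h import *
import pickle; m=pickle.load(open("w2.pkl","rb"))
im=cv2.imread("pics/w2.png"); g=im.max(2)
def box(x0,y0,x1,y1,t):
    b=np.zeros(g.shape,np.uint8); b[y0:y1,x0:x1]=g[y0:y1,x0:x1]>t; return b
for nm,bx,ts,z in (("28",(185,112,230,150),(70,90,110),.053),("44",(270,130,325,182),(130,160,180,200),.053),("60",(184,200,245,262),(130,160,180,200),.053)):
  for t in ts:
    pts=np.argwhere(box(*bx,t))[:,::-1]
    if len(pts)<10: continue
    P=cast("wrist",pts,z,m)[:,:2]*1000
    c,r=cv2.minEnclosingCircle(P.astype(np.float32)); print(nm,t,len(pts),np.round(c,1),round(2*r,1))
for t in (150,200):
  c=max(blobs(box(370,150,410,285,t),50),key=len); print("level",*rect(cast("wrist",c,.051,m)))
c=max(blobs(box(265,195,335,265,55),50),key=len); print("tape",*rect(cast("wrist",c,.06,m)))
T=cv2.imread("pics/top0.png")
A=cv2.resize(im[190:270,170:340],(800,376),interpolation=cv2.INTER_CUBIC)
B=cv2.resize(T[165:222,370:420],(250,285),interpolation=cv2.INTER_CUBIC); B=cv2.resize(T[170:215,375:475],(800,220)) if 0 else B
C=cv2.resize(im[110:160,180:260],(400,220),interpolation=cv2.INTER_CUBIC)
o=np.zeros((600,800,3),np.uint8); o[:376]=A; o[380:600,:400]=C; o[380:600,410:603]=cv2.resize(B,(193,220)); cv2.imwrite("pics/c2.png",o)
E
```

```text
28 70 233 [ 447.4 -306.5] 28.4
28 90 151 [ 447.8 -306.7] 26.7
28 110 51 [ 447.7 -306.2] 24.7
44 130 260 [ 477.8 -194.6] 43.7
44 160 172 [ 478.1 -194.4] 42.4
44 180 116 [ 477.6 -194.4] 41.8
44 200 27 [ 477.4 -194.2] 40.0
60 130 391 [ 585.1 -310.7] 59.8
60 160 234 [ 585.  -310.5] 58.5
60 180 117 [ 584.9 -310.5] 57.3
60 200 28 [ 579.2 -295.2] 43.8
level [574.6 -68.3] 0.6 [149.3  22.5]
level [574.4 -68. ] 0.8 [146.5  21. ]
tape [ 584.5 -193.5] 64.6 [66.1 47.6]
```

View pics/c2.png

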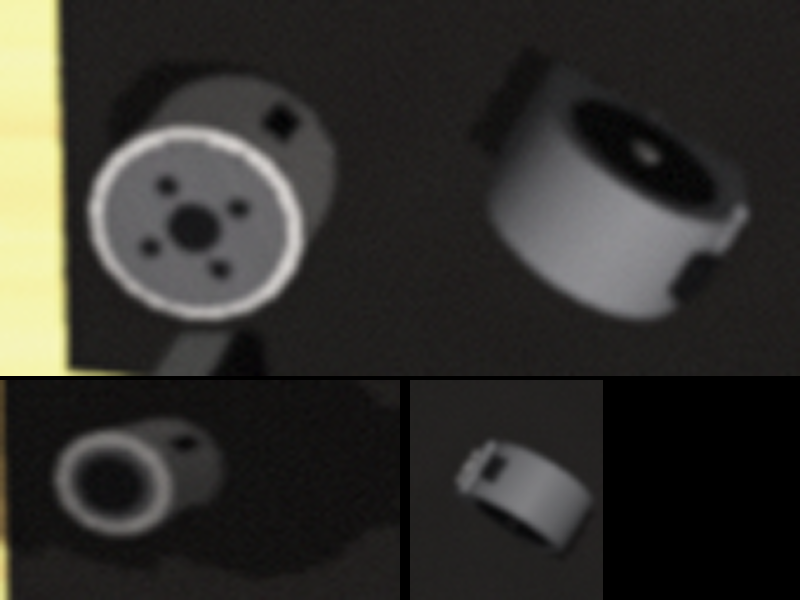

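The saws and the level are located to within 1–2 mm. The tape is roughly at (588,-191), angle about 62°, and I'll look at it again from closer. I'll start with the level.

>>> {"op": "move_arm", "data": {
  "commands": [
    [0.018, 0.02, -0.028, 0.7, 1],
    [0.036, 0.04, -0.056, 0.7, 1],
    [0.054, 0.06, -0.084, 0.7, 1],
    [0.072, 0.08, -0.112, 0.7, 1],
    [0.088, 0.102, -0.14, 0.7, 1]
  ]
}}

```text
time: 2.28
tcp_pos: [0.5733, -0.0655, 0.1605]
orientation: [-0.0, -0.006, 1.0, 0.0]
contact_force: [0.1, -0.5, 0.1]
width: 0.999
grasp_force: 0.0
```

>>> {"op": "move_arm", "data": {
  "commands": [
    [0, 0, 0, 0, 1],
    [0, 0, 0, 0, 1]
  ]
}}

```text
time: 2.45
tcp_pos: [0.571, -0.0646, 0.1587]
orientation: [-0.004, -0.007, 1.0, 0.001]
contact_force: [-0.4, -0.0, 0.6]
width: 1.002
grasp_force: 0.0
```

>>> {"op": "move_arm", "data": {
  "commands": [
    [0.0035, -0.0036, -0.03, 0, 1],
    [0.0035, -0.0036, -0.065, 0, 1],
    [0.0035, -0.0036, -0.1, 0, 1],
    [0.0035, -0.0036, -0.118, 0, 1],
    [0.0035, -0.0036, -0.125, 0, 1]
  ]
}}

```text
time: 2.87
tcp_pos: [0.5736, -0.0704, 0.0344]
orientation: [-0.003, -0.005, 1.0, 0.0]
contact_force: [-0.9, 0.3, -1.2]
width: 0.996
grasp_force: 0.0
```

>>> {"op": "move_arm", "data": {
  "commands": [
    [0, 0, 0, 0, 0],
    [0, 0, 0, 0, -0.3],
    [0, 0, 0, 0, -0.6],
    [0, 0, 0, 0, -0.8],
    [0, 0, 0, 0, -1]
  ],
  "squeeze": 50
}}

```text
time: 3.28
tcp_pos: [0.578, -0.0706, 0.0396]
orientation: [0.002, -0.006, 1.0, -0.0]
contact_force: [0.1, 7.0, 3.5]
width: 0.3
grasp_force: 2.2
```

>>> {"op": "move_arm", "data": {
  "commands": [
    [0, 0, 0, 0, -1],
    [0, 0, 0, 0, -1],
    [0, 0, 0, 0, -1],
    [0, 0, 0, 0, -1]
  ]
}}

```text
time: 3.62
tcp_pos: [0.5779, -0.0702, 0.0396]
orientation: [0.002, -0.006, 1.0, -0.0]
contact_force: [0.2, 1.5, 5.3]
width: 0.246
grasp_force: 50.6
```

>>> {"op": "move_arm", "data": {
  "commands": [
    [0, 0, 0.02, 0, -1],
    [0, 0, 0.05, 0, -1],
    [0, 0, 0.08, 0, -1],
    [0, 0, 0.08, 0, -1]
  ]
}}

```text
time: 3.95
tcp_pos: [0.5801, -0.0712, 0.1241]
orientation: [0.005, -0.006, 1.0, -0.002]
contact_force: [2.0, 0.0, -0.5]
width: 0.245
grasp_force: 49.7
```

```bash
python3 - <<'E'
from h import *
s=manip.sense(); print(s["tcp_pos"],s["contact_force"],s["grasp_force"])
o=np.zeros((400,800,3),np.uint8)
m=imaging.camera_model("wrist"); im=imaging.capture("wrist")[:,:,::-1]; o[:,:480]=im[:,80:560]
sd=imaging.capture("side")[:,:,::-1]; o[:,480:]=sd[:400,250:570]; cv2.imwrite("pics/l1.png",o)
E
```

```text
[ 0.58006478 -0.07119993  0.12407083] [ 1.9591632   0.02867994 -0.48035232] 49.70532774925232
```

View pics/l1.png

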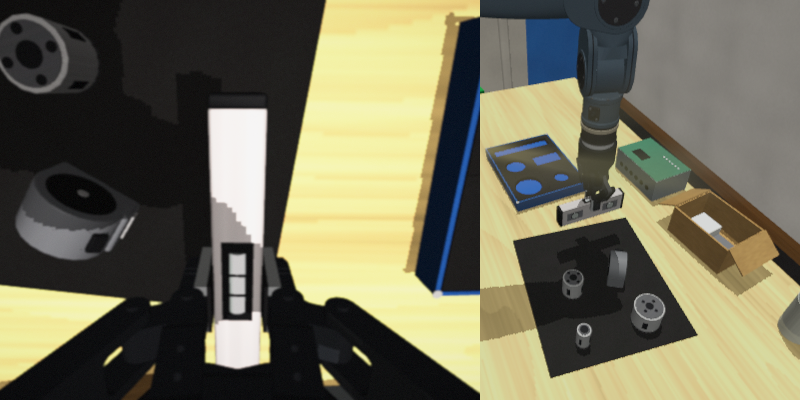

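The level is held at mid-length and hangs straight. I'll carry it to its slot.

>>> {"op": "move_arm", "data": {
  "commands": [
    [-0.006, 0.038, 0, 0.5, -1],
    [-0.012, 0.076, 0, 1, -1],
    [-0.018, 0.114, 0, 1.5, -1],
    [-0.024, 0.155, 0, 1.9, -1],
    [-0.03, 0.196, 0, 1.9, -1]
  ]
}}

```text
time: 4.47
tcp_pos: [0.544, 0.1269, 0.1142]
orientation: [-0.002, -0.022, 1.0, -0.0]
contact_force: [0.9, 0.0, -2.7]
width: 0.244
grasp_force: 49.8
```

>>> {"op": "move_arm", "data": {
  "commands": [
    [-0.001, 0.041, 0, 0, -1],
    [-0.002, 0.082, 0, 0, -1],
    [-0.003, 0.123, 0, 0, -1],
    [-0.003, 0.164, 0, 0, -1],
    [-0.003, 0.204, 0, 0, -1]
  ]
}}

```text
time: 4.88
tcp_pos: [0.5412, 0.3311, 0.1139]
orientation: [-0.002, -0.023, 1.0, -0.001]
contact_force: [2.3, -0.4, -2.2]
width: 0.245
grasp_force: 49.8
```

>>> {"op": "move_arm", "data": {
  "commands": [
    [0, 0, 0, 0, -1],
    [0, 0, 0, 0, -1],
    [0, 0, 0, 0, -1],
    [0, 0, 0, 0, -1]
  ]
}}

```text
time: 5.22
tcp_pos: [0.5426, 0.3283, 0.1155]
orientation: [-0.001, -0.022, 1.0, -0.001]
contact_force: [0.6, -0.3, -2.8]
width: 0.251
grasp_force: 50.2
```

```bash
python3 - <<'E'
from h import *
s=manip.sense(); print(s["tcp_pos"],s["orientation"],s["qvel"].round(3))
m=imaging.camera_model("wrist"); im=imaging.capture("wrist")[:,:,::-1].copy(); cv2.imwrite("pics/l2.png",im)
print((m["extrinsics"][:3,:3].T@-m["extrinsics"][:3,3]).round(4))
z=s["tcp_pos"][2]-.0395+.051; 
g=im.min(2)>150; g[:, :280]=0;g[:,380:]=0; g[:60]=0; g[300:]=0
for c in blobs(g,800): print(c.min(0),c.max(0),*rect(cast("wrist",c,z,m)), (cast("wrist",c,z,m)[:,:2].min(0)*1000).round(1))
E
```

```text
[0.54259553 0.32829909 0.11549827] [-1.44294327e-03 -2.20206716e-02  9.99756025e-01 -9.47478275e-04] [-0.015 -0.017  0.007 -0.001  0.004  0.002]
[0.46   0.3251 0.2473]
[289 109] [346 278] [501.6 326.9] 2.5 [71.9 21.5] [465.3 314.8]
[366  60] [379 289] [495.2 348.5] 6.2 [94.5  5.6] [448.2 342.3]
```

View pics/l2.png

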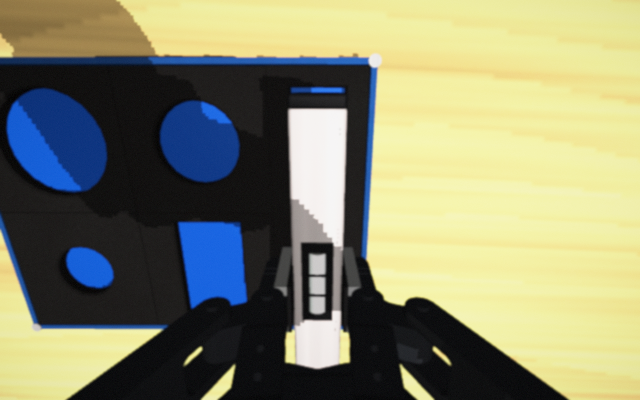

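The level's centre is near (540,328.6), above its slot, so it needs +4 mm in x. Then I'll lower it.

>>> {"op": "move_arm", "data": {
  "commands": [
    [0.0038, 0, -0.015, 0, -1],
    [0.0038, 0, -0.03, 0, -1],
    [0.0038, 0, -0.042, 0, -1],
    [0.0038, 0, -0.05, 0, -1],
    [0.0038, 0, -0.053, 0, -1]
  ]
}}

```text
time: 5.68
tcp_pos: [0.5459, 0.3282, 0.062]
orientation: [-0.002, -0.022, 1.0, -0.001]
contact_force: [0.1, -0.9, -3.2]
width: 0.244
grasp_force: 50.1
```

>>> {"op": "move_arm", "data": {
  "commands": [
    [0, 0, 0, 0, -1],
    [0, 0, -0.001, 0, -1],
    [0, 0, -0.002, 0, -1],
    [0, 0, -0.002, 0, -1]
  ]
}}

```text
time: 6.02
tcp_pos: [0.5477, 0.3301, 0.0632]
orientation: [0.001, -0.023, 1.0, 0.0]
contact_force: [-0.3, 0.1, -2.5]
width: 0.247
grasp_force: 50.1
```

>>> {"op": "move_arm", "data": {
  "commands": [
    [0, 0, -0.001, 0, -1],
    [0, 0, -0.002, 0, -1],
    [0, 0, -0.003, 0, -1],
    [0, 0, -0.003, 0, -1]
  ]
}}

```text
time: 6.35
tcp_pos: [0.547, 0.3298, 0.0591]
orientation: [-0.0, -0.023, 1.0, -0.0]
contact_force: [-0.4, 0.1, -3.1]
width: 0.245
grasp_force: 50.1
```

>>> {"op": "move_arm", "data": {
  "commands": [
    [0, 0, -0.001, 0, -1],
    [0, 0, -0.002, 0, -1],
    [0, 0, -0.002, 0, -1]
  ]
}}

```text
time: 6.6
tcp_pos: [0.5471, 0.3299, 0.0586]
orientation: [0.0, -0.023, 1.0, 0.0]
contact_force: [-3.5, -1.3, 3.1]
width: 0.246
grasp_force: 50.8
```

>>> {"op": "move_arm", "data": {
  "commands": [
    [0, 0, 0, 0, -0.4],
    [0, 0, 0, 0, -0.2],
    [0, 0, 0, 0, 0],
    [0, 0, 0, 0, 0.2],
    [0, 0, 0, 0, 0.2]
  ]
}}

```text
time: 7.02
tcp_pos: [0.5473, 0.3298, 0.0571]
orientation: [0.0, -0.023, 1.0, 0.0]
contact_force: [0.7, 0.2, 0.3]
width: 0.6
grasp_force: 0.0
```

>>> {"op": "move_arm", "data": {
  "commands": [
    [0, 0, 0.02, 0, 0.2],
    [0, 0, 0.06, 0, 0.2],
    [0, 0, 0.1, 0, 0.2],
    [0, 0, 0.14, 0, 0.5],
    [0, 0, 0.18, 0, 1]
  ]
}}

```text
time: 7.43
tcp_pos: [0.5468, 0.3296, 0.2389]
orientation: [-0.0, -0.023, 1.0, -0.0]
contact_force: [1.1, 0.8, 0.4]
width: 0.863
grasp_force: 0.0
```

```bash
python3 - <<'E'
from h import *
m=imaging.camera_model("wrist"); im=imaging.capture("wrist")[:,:,::-1].copy(); cv2.imwrite("pics/l3.png",im)
g=im.min(2)>150; g[250:]=0
for c in blobs(g,300):
  r=rect(cast("wrist",c,.07,m)); print(c.min(0),c.max(0),*r)
E
```

```text
[ 32 216] [121 249] [618.9  75.9] -83.4 [92.7 38. ]
[306  99] [330 245] [544.1 330.7] 2.6 [148.   22.2]
[ 9 66] [110 214] [520.6  82.5] -3.2 [139.4  81.8]
[ 0 13] [63 22] [415.8  82.5] -87.4 [52.3  6.7]
[152   0] [639 249] [502.8 428.2] -87.4 [474.9 231.2]
```

View pics/l3.png

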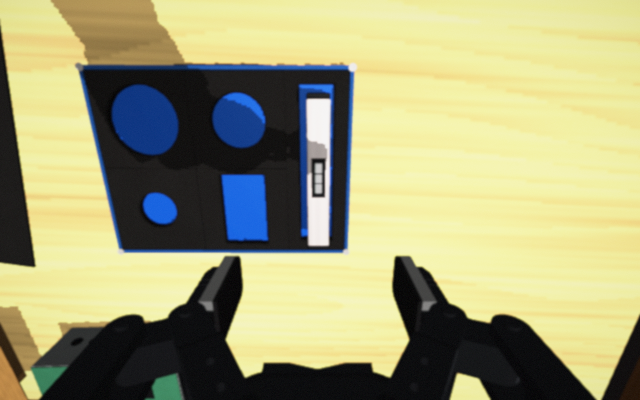

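The level is seated at (544,330.7), angle 2.6°. Tape next.

>>> {"op": "move_arm", "data": {
  "commands": [
    [0.003, -0.041, 0, 4, 1],
    [0.006, -0.082, 0, 8, 1],
    [0.009, -0.123, 0, 13, 1],
    [0.012, -0.164, 0, 18, 1],
    [0.015, -0.204, 0, 23, 1]
  ]
}}

```text
time: 7.9
tcp_pos: [0.5621, 0.124, 0.2372]
orientation: [0.0, -0.224, 0.975, -0.0]
contact_force: [0.5, -0.4, -0.4]
width: 1.003
grasp_force: 0.0
```

>>> {"op": "move_arm", "data": {
  "commands": [
    [0.003, -0.04, 0, 5, 1],
    [0.006, -0.08, 0, 10, 1],
    [0.009, -0.12, 0, 15, 1],
    [0.012, -0.16, 0, 20, 1],
    [0.015, -0.2, 0, 25, 1]
  ]
}}

```text
time: 8.32
tcp_pos: [0.5771, -0.0762, 0.2372]
orientation: [0.0, -0.429, 0.903, -0.0]
contact_force: [0.6, -0.3, -0.6]
width: 1.001
grasp_force: 0.0
```

>>> {"op": "move_arm", "data": {
  "commands": [
    [0.003, -0.04, 0, 5, 1],
    [0.006, -0.08, 0, 10, 1],
    [0.01, -0.119, 0, 11.4, 1],
    [0.01, -0.119, 0, 11.4, 1],
    [0.01, -0.119, 0, 11.4, 1]
  ]
}}

```text
time: 8.73
tcp_pos: [0.5868, -0.1956, 0.2362]
orientation: [-0.0, -0.513, 0.858, 0.001]
contact_force: [0.2, 0.4, 0.6]
width: 0.995
grasp_force: 0.0
```

```bash
python3 - <<'E'
from h import *
import pickle
s=manip.sense(); print(s["tcp_pos"],s["orientation"],s["q"].round(2))
m=imaging.camera_model("wrist"); im=imaging.capture("wrist")[:,:,::-1].copy(); cv2.imwrite("pics/t1.png",im); pickle.dump(m,open("t1.pkl","wb"))
E
```

```text
[ 0.58679566 -0.19564788  0.23621005] [-2.65840227e-04 -5.13007569e-01  8.58383893e-01  5.05942177e-04] [-0.43  0.3   0.37  1.64  0.   -1.51]
```

View pics/t1.png

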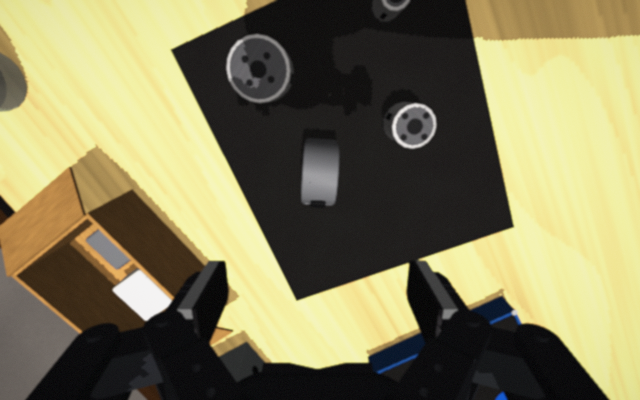

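The tape is at (320,168), nearly aligned with the jaws.

```bash
python3 - <<'E'
from h import *
import pickle; m=pickle.load(open("t1.pkl","rb")); im=cv2.imread("pics/t1.png"); g=im.max(2)
b=np.zeros(g.shape,np.uint8); b[120:215,285:350]=g[120:215,285:350]>60
c=max(blobs(b,50),key=len); print(c.min(0),c.max(0))
L=[];R=[]
for r in range(150,198,3):
    x=np.flatnonzero(b[r]); L.append((x[0]-.5,r)); R.append((x[-1]+.5,r))
for z in (.055,.069):
  l,r=cast("wrist",L,z,m),cast("wrist",R,z,m); mid=(l+r)/2
  for P in(l,r,mid):
    v=cv2.fitLine(P[:,:2].astype(np.float32),cv2.DIST_L2,0,.01,.01).ravel(); print(z,np.degrees(np.arctan2(v[1],v[0])).round(1),end=" ")
  print("w",np.linalg.norm(l-r,axis=1).mean().round(4),"mid",mid[:,:2].mean(0).round(4))
px=[[320,c[:,1].max()]]; print("near end z .02-.05",[cast("wrist",px,z,m)[0,:2].round(4) for z in(.01,.036,.055)])
E
```

```text
[301 146] [338 205]
0.055 56.9 0.055 61.1 0.055 59.0 w 0.0373 mid [ 0.5821 -0.198 ]
0.069 56.9 0.069 61.1 0.069 59.0 w 0.0357 mid [ 0.5805 -0.2012]
near end z .02-.05 [array([ 0.6056, -0.1522]), array([ 0.6014, -0.1607]), array([ 0.5983, -0.1669])]
```

>>> {"op": "move_arm", "data": {
  "commands": [
    [0, 0.002, -0.035, -2.2, 1],
    [0, 0.0045, -0.075, -2.2, 1],
    [0, 0.0045, -0.115, -2.2, 1],
    [0, 0.0045, -0.15, -2.2, 1],
    [0, 0.0045, -0.17, -2.2, 1]
  ]
}}

```text
time: 9.2
tcp_pos: [0.5844, -0.1852, 0.0621]
orientation: [-0.002, -0.499, 0.866, 0.003]
contact_force: [0.6, 0.3, -0.9]
width: 1.001
grasp_force: 0.0
```

>>> {"op": "move_arm", "data": {
  "commands": [
    [0, 0, -0.012, 0, 1],
    [0, 0, -0.02, 0, 1],
    [0, 0, -0.023, 0, 1],
    [0, 0, -0.023, 0, 1]
  ]
}}

```text
time: 9.53
tcp_pos: [0.5879, -0.1883, 0.0452]
orientation: [0.0, -0.499, 0.867, -0.001]
contact_force: [0.6, 0.8, 0.5]
width: 0.999
grasp_force: 0.0
```

>>> {"op": "move_arm", "data": {
  "commands": [
    [0, 0, 0, 0, 0.3],
    [0, 0, 0, 0, 0.1],
    [0, 0, 0, 0, -0.1],
    [0, 0, 0, 0, -0.3],
    [0, 0, 0, 0, -1]
  ],
  "squeeze": 50
}}

```text
time: 9.95
tcp_pos: [0.5882, -0.1893, 0.0458]
orientation: [0.001, -0.498, 0.867, -0.001]
contact_force: [1.8, 0.2, 11.9]
width: 0.417
grasp_force: 52.3
```

>>> {"op": "move_arm", "data": {
  "commands": [
    [0, 0, 0, 0, -1],
    [0, 0, 0, 0, -1],
    [0, 0, 0, 0, -1],
    [0, 0, 0, 0, -1]
  ]
}}

```text
time: 10.28
tcp_pos: [0.5882, -0.1893, 0.0458]
orientation: [0.001, -0.498, 0.867, -0.001]
contact_force: [0.7, -0.2, 6.1]
width: 0.419
grasp_force: 51.3
```

>>> {"op": "move_arm", "data": {
  "commands": [
    [0, 0, 0.02, 0, -1],
    [0, 0, 0.06, 0, -1],
    [0, 0.005, 0.09, -2, -1],
    [0, 0.03, 0.09, -7, -1],
    [0, 0.065, 0.09, -12, -1]
  ]
}}

```text
time: 10.7
tcp_pos: [0.5887, -0.1262, 0.1367]
orientation: [0.002, -0.401, 0.916, -0.002]
contact_force: [0.5, 0.8, -2.2]
width: 0.414
grasp_force: 50.5
```

>>> {"op": "move_arm", "data": {
  "commands": [
    [0.001, 0.038, 0, -5, -1],
    [0.002, 0.076, 0, -10, -1],
    [0.003, 0.114, 0, -15, -1],
    [0.004, 0.152, 0, -20, -1],
    [0.005, 0.19, 0, -25, -1]
  ]
}}

```text
time: 11.12
tcp_pos: [0.5908, 0.068, 0.1326]
orientation: [-0.002, -0.195, 0.981, 0.0]
contact_force: [1.3, 0.2, -2.3]
width: 0.415
grasp_force: 50.4
```

>>> {"op": "move_arm", "data": {
  "commands": [
    [0.001, 0.038, 0, -5, -1],
    [0.002, 0.076, 0, -10, -1],
    [0.003, 0.114, 0, -15, -1],
    [0.004, 0.152, 0, -19, -1],
    [0.005, 0.182, 0, -20.2, -1]
  ]
}}

```text
time: 11.53
tcp_pos: [0.5956, 0.251, 0.1324]
orientation: [-0.002, -0.022, 1.0, 0.0]
contact_force: [0.1, -1.0, -2.0]
width: 0.412
grasp_force: 50.4
```

>>> {"op": "move_arm", "data": {
  "commands": [
    [0, 0, 0, 0, -1],
    [0, 0, 0, 0, -1],
    [0, 0, 0, 0, -1]
  ]
}}

```text
time: 11.78
tcp_pos: [0.5963, 0.2477, 0.1328]
orientation: [-0.001, -0.023, 1.0, -0.001]
contact_force: [0.0, -0.8, -1.7]
width: 0.414
grasp_force: 50.6
```

```bash
python3 - <<'E'
from h import *
import pickle
s=manip.sense(); print(s["tcp_pos"],s["orientation"],s["contact_force"],s["grasp_force"])
m=imaging.camera_model("wrist"); im=imaging.capture("wrist")[:,:,::-1].copy()
pickle.dump(m,open("t2.pkl","wb"))
o=np.zeros((400,800,3),np.uint8); o[:,:480]=im[:,80:560]; cv2.imwrite("pics/t2raw.png",im)
o[:,480:]=imaging.capture("side")[:,:,::-1][:,180:500]; cv2.imwrite("pics/t2.png",o)
E
```

```text
[0.59628682 0.24774087 0.13275034] [-1.37204225e-03 -2.28549263e-02  9.99737526e-01 -8.05122437e-04] [ 0.02455012 -0.75578289 -1.73135781] 50.62501227228495
```

View pics/t2.png

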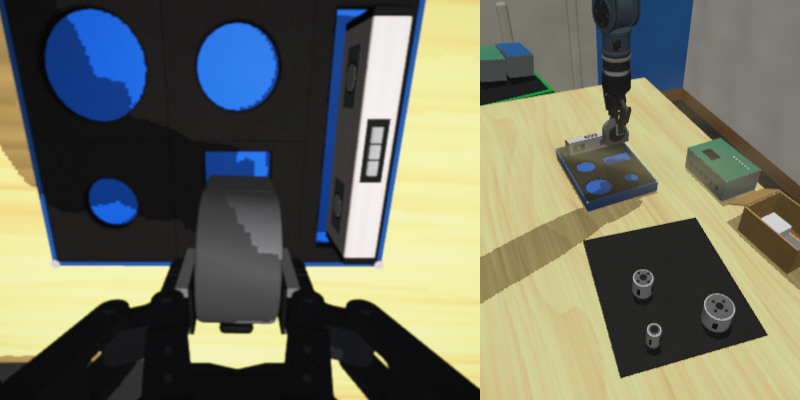

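```bash
python3 - <<'E'
from h import *
import pickle; m=pickle.load(open("t2.pkl","rb"))
print(-m["extrinsics"][:3,:3].T@m["extrinsics"][:3,3])
for px in([318,177],[318,325]): print(px,[(z,cast("wrist",[px],z,m)[0,:2].round(4)) for z in(.09,.1,.123,.14)])
E
```

```text
[0.51362764 0.2444151  0.26457198]
[318, 177] [(0.09, array([0.5594, 0.2468])), (0.1, array([0.5568, 0.2467])), (0.123, array([0.5508, 0.2464])), (0.14, array([0.5463, 0.2461]))]
[318, 325] [(0.09, array([0.6628, 0.2517])), (0.1, array([0.6543, 0.2513])), (0.123, array([0.6346, 0.2503])), (0.14, array([0.6201, 0.2496]))]
```

>>> {"op": "move_arm", "data": {
  "commands": [
    [0.0035, 0, -0.02, 0, -1],
    [0.0035, 0, -0.04, 0, -1],
    [0.0035, 0, -0.055, 0, -1],
    [0.0035, 0, -0.063, 0, -1],
    [0.0035, 0, -0.063, 0, -1]
  ]
}}

```text
time: 12.3
tcp_pos: [0.5988, 0.2463, 0.0682]
orientation: [-0.003, -0.022, 1.0, -0.001]
contact_force: [-0.4, -1.1, -3.1]
width: 0.412
grasp_force: 50.6
```

>>> {"op": "move_arm", "data": {
  "commands": [
    [0, 0, -0.001, 0, -1],
    [0, 0, -0.002, 0, -1],
    [0, 0, -0.003, 0, -1],
    [0, 0, -0.003, 0, -1]
  ]
}}

```text
time: 12.63
tcp_pos: [0.6015, 0.2484, 0.0696]
orientation: [0.001, -0.023, 1.0, 0.0]
contact_force: [0.5, -0.4, -2.4]
width: 0.418
grasp_force: 50.6
```

>>> {"op": "move_arm", "data": {
  "commands": [
    [0, 0, -0.001, 0, -1],
    [0, 0, -0.002, 0, -1],
    [0, 0, -0.003, 0, -1],
    [0, 0, -0.003, 0, -1]
  ]
}}

```text
time: 12.97
tcp_pos: [0.6005, 0.2483, 0.065]
orientation: [-0.0, -0.023, 1.0, -0.0]
contact_force: [-0.7, 0.4, -2.7]
width: 0.415
grasp_force: 50.6
```

>>> {"op": "move_arm", "data": {
  "commands": [
    [0, 0, -0.001, 0, -1],
    [0, 0, -0.002, 0, -1],
    [0, 0, -0.002, 0, -1]
  ]
}}

```text
time: 13.22
tcp_pos: [0.6006, 0.2484, 0.0649]
orientation: [0.0, -0.023, 1.0, 0.0]
contact_force: [-2.5, -1.2, 4.6]
width: 0.411
grasp_force: 51.4
```

>>> {"op": "move_arm", "data": {
  "commands": [
    [0, 0, 0, 0, -0.1],
    [0, 0, 0, 0, 0],
    [0, 0, 0, 0, 0.2],
    [0, 0, 0, 0, 0.3],
    [0, 0, 0, 0, 0.3]
  ]
}}

```text
time: 13.63
tcp_pos: [0.6007, 0.2483, 0.063]
orientation: [-0.0, -0.023, 1.0, -0.0]
contact_force: [-1.1, -0.1, -0.4]
width: 0.65
grasp_force: 0.0
```

>>> {"op": "move_arm", "data": {
  "commands": [
    [0, 0, 0.02, 0, 0.3],
    [0, 0, 0.06, 0, 0.3],
    [0, 0, 0.1, 0, 0.3],
    [0, 0, 0.14, 0, 0.5],
    [0, 0, 0.175, 0, 1]
  ]
}}

```text
time: 14.05
tcp_pos: [0.6007, 0.2483, 0.2411]
orientation: [0.001, -0.023, 1.0, 0.0]
contact_force: [1.0, -0.6, 0.6]
width: 0.867
grasp_force: 0.0
```

```bash
python3 - <<'E'
from h import *
m=imaging.camera_model("wrist"); im=imaging.capture("wrist")[:,:,::-1].copy()
o=np.zeros((400,800,3),np.uint8); o[:,:480]=im[:,80:560]
t=imaging.capture("top")[:,:,::-1]; o[:,480:]=cv2.resize(t[155:265,150:290],(320,251))[:1].repeat(400,0)*0
o[:251,480:]=cv2.resize(t[155:265,150:290],(320,251),interpolation=cv2.INTER_CUBIC); cv2.imwrite("pics/t3.png",o)
print([cast("wrist",[[318,200]],z,m)[0,:2] for z in (.022,.088)])
E
```

```text
[array([0.63916102, 0.25157351]), array([0.61625379, 0.25028425])]
```

View pics/t3.png

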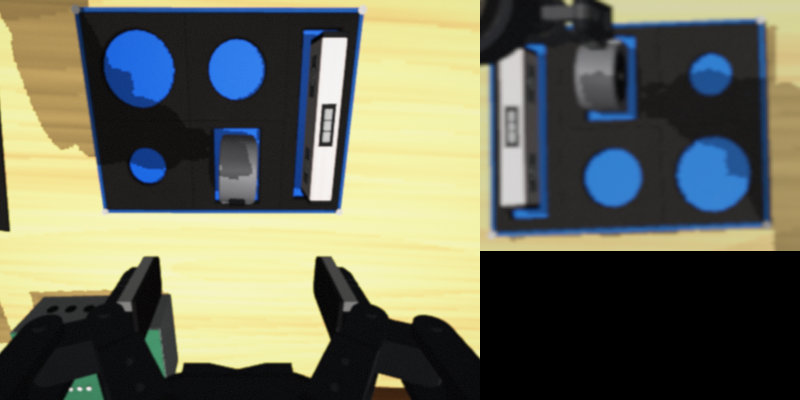

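The tape sits inside its pocket with a margin on all sides. Saw60 next.

>>> {"op": "move_arm", "data": {
  "commands": [
    [-0.001, -0.041, 0, 0, 1],
    [-0.002, -0.082, 0, 0, 1],
    [-0.003, -0.123, 0, 0, 1],
    [-0.004, -0.164, 0, 0, 1],
    [-0.005, -0.204, 0, 0, 1]
  ]
}}

```text
time: 14.57
tcp_pos: [0.5952, 0.0425, 0.2377]
orientation: [-0.0, -0.023, 1.0, -0.0]
contact_force: [1.5, 0.2, 0.2]
width: 1.002
grasp_force: 0.0
```

>>> {"op": "move_arm", "data": {
  "commands": [
    [-0.001, -0.041, 0, 0, 1],
    [-0.002, -0.082, 0, 0, 1],
    [-0.003, -0.123, 0, 0, 1],
    [-0.004, -0.164, 0, 0, 1],
    [-0.005, -0.204, 0, 0, 1]
  ]
}}

```text
time: 14.98
tcp_pos: [0.5902, -0.1618, 0.2377]
orientation: [-0.0, -0.022, 1.0, 0.0]
contact_force: [0.7, 0.0, -0.0]
width: 1.001
grasp_force: 0.0
```

>>> {"op": "move_arm", "data": {
  "commands": [
    [-0.001, -0.036, -0.02, 0, 1],
    [-0.003, -0.072, -0.04, 0, 1],
    [-0.005, -0.108, -0.06, 0, 1],
    [-0.0055, -0.144, -0.08, 0, 1],
    [-0.0055, -0.151, -0.1, 0, 1]
  ]
}}

```text
time: 15.4
tcp_pos: [0.5839, -0.3169, 0.1361]
orientation: [-0.0, -0.02, 1.0, -0.002]
contact_force: [-0.4, 0.1, -1.2]
width: 1.002
grasp_force: 0.0
```

>>> {"op": "move_arm", "data": {
  "commands": [
    [0, 0, 0, 0, 1],
    [0, 0, 0, 0, 1],
    [0, 0, 0, 0, 1]
  ]
}}

```text
time: 15.65
tcp_pos: [0.5855, -0.3098, 0.1391]
orientation: [0.0, -0.023, 1.0, 0.0]
contact_force: [0.2, 0.7, 1.4]
width: 0.999
grasp_force: 0.0
```

>>> {"op": "move_arm", "data": {
  "commands": [
    [0, -0.0005, -0.03, 0, 1],
    [0, -0.0005, -0.06, 0, 1],
    [0, -0.0005, -0.085, 0, 1],
    [0, -0.0005, -0.1, 0, 1],
    [0, -0.0005, -0.107, 0, 1]
  ]
}}

```text
time: 16.07
tcp_pos: [0.5851, -0.3088, 0.0303]
orientation: [-0.001, -0.024, 1.0, 0.001]
contact_force: [0.2, 1.2, -0.4]
width: 0.999
grasp_force: 0.0
```

>>> {"op": "move_arm", "data": {
  "commands": [
    [0, 0, 0, 0, 1],
    [0, 0, 0, 0, 1],
    [0, 0, 0, 0, 0.7],
    [0, 0, 0, 0, 0.5],
    [0, 0, 0, 0, 0.4]
  ],
  "squeeze": 50
}}

```text
time: 16.48
tcp_pos: [0.5865, -0.3121, 0.0337]
orientation: [0.002, -0.023, 1.0, -0.001]
contact_force: [0.8, -0.5, 4.8]
width: 0.704
grasp_force: 3.5
```

>>> {"op": "move_arm", "data": {
  "commands": [
    [0, 0, 0, 0, 0.2],
    [0, 0, 0, 0, -1],
    [0, 0, 0, 0, -1],
    [0, 0, 0, 0, -1],
    [0, 0, 0, 0, -1]
  ]
}}

```text
time: 16.9
tcp_pos: [0.5867, -0.3122, 0.0341]
orientation: [0.002, -0.023, 1.0, -0.001]
contact_force: [0.6, 0.3, 6.3]
width: 0.685
grasp_force: 54.9
```

>>> {"op": "move_arm", "data": {
  "commands": [
    [0, 0, 0.02, 0, -1],
    [0, 0, 0.055, 0, -1],
    [-0.002, 0.015, 0.085, 0, -1],
    [-0.009, 0.05, 0.09, 0, -1],
    [-0.016, 0.09, 0.09, 0, -1]
  ]
}}

```text
time: 17.32
tcp_pos: [0.5713, -0.2236, 0.1255]
orientation: [0.004, -0.021, 1.0, -0.002]
contact_force: [1.0, 0.9, -1.4]
width: 0.683
grasp_force: 54.3
```

>>> {"op": "move_arm", "data": {
  "commands": [
    [-0.007, 0.04, 0, 0, -1],
    [-0.015, 0.08, 0, 0, -1],
    [-0.023, 0.12, 0, 0, -1],
    [-0.03, 0.16, 0, 0, -1],
    [-0.037, 0.198, 0, 0, -1]
  ]
}}

```text
time: 17.73
tcp_pos: [0.531, -0.0212, 0.121]
orientation: [-0.0, -0.022, 1.0, 0.0]
contact_force: [0.9, 0.5, -1.7]
width: 0.692
grasp_force: 54.3
```

>>> {"op": "move_arm", "data": {
  "commands": [
    [-0.007, 0.04, 0, 0, -1],
    [-0.014, 0.08, 0, 0, -1],
    [-0.021, 0.12, 0, 0, -1],
    [-0.028, 0.155, 0, 0, -1],
    [-0.03, 0.166, 0, 0, -1]
  ]
}}

```text
time: 18.15
tcp_pos: [0.5002, 0.1473, 0.121]
orientation: [-0.001, -0.025, 1.0, 0.001]
contact_force: [0.3, -0.8, -2.0]
width: 0.685
grasp_force: 54.4
```

>>> {"op": "move_arm", "data": {
  "commands": [
    [0, 0, 0, 0, -1],
    [0, 0, 0, 0, -1],
    [0, 0, 0, 0, -1]
  ]
}}

```text
time: 18.4
tcp_pos: [0.5023, 0.1417, 0.1211]
orientation: [-0.0, -0.022, 1.0, -0.0]
contact_force: [0.5, -0.6, -0.9]
width: 0.685
grasp_force: 54.4
```

```bash
python3 - <<'E'
from h import *
import pickle
s=manip.sense(); print(s["tcp_pos"],s["orientation"],s["contact_force"],s["grasp_force"])
m=imaging.camera_model("wrist"); im=imaging.capture("wrist")[:,:,::-1].copy()
pickle.dump(m,open("s1.pkl","wb")); cv2.imwrite("pics/s1.png",im)
z=s["tcp_pos"][2]-.031+.05; g=im.max(2)
for x0,y0,x1,y1 in ((220,150,420,400),):
  for t in (130,160,190):
    b=np.zeros(g.shape,np.uint8); b[y0:y1,x0:x1]=(im[y0:y1,x0:x1].min(2)>t)
    for c in blobs(b,150):
      P=cast("wrist",c,z,m)[:,:2]*1000; cc,r=cv2.minEnclosingCircle(P.astype(np.float32)); print(t,c.min(0),c.max(0),np.round(cc,1),round(2*r,1))
E
```

```text
[0.5022856  0.14172856 0.12108175] [-1.59775822e-04 -2.20764008e-02  9.99756165e-01 -4.66039829e-04] [ 0.51285769 -0.57413264 -0.85776676] 54.3864244222641
130 [245 318] [262 371] [528.6 115.5] 30.0
130 [281 313] [378 349] [517.4 147.8] 44.5
130 [296 234] [366 253] [477.3 146.6] 28.7
130 [220 204] [249 272] [476.5 105.2] 30.4
160 [247 332] [261 370] [532.1 115.1] 22.1
160 [283 314] [377 348] [517.8 148.1] 43.4
160 [325 234] [366 252] [475.5 152.2] 18.1
160 [220 206] [246 255] [472.8 106. ] 21.8
```

View pics/s1.png

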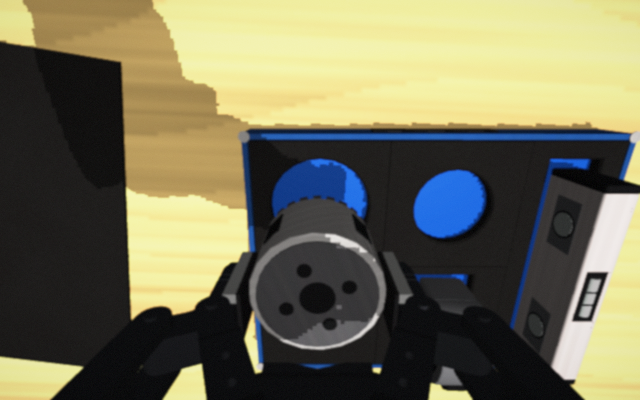

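The saw hangs upright in the jaws, its back plate spanning columns 250–385 and rows 233–349.

```bash
python3 - <<'E'
from h import *
import pickle; m=pickle.load(open("s1.pkl","rb"))
P=cast("wrist",[[318,233],[318,349],[250,290],[385,290]],.140,m)[:,:2]; print(P.round(4), P[:2].mean(0),P[2:].mean(0))
E
```

```text
[[0.4719 0.1411]
 [0.5294 0.1437]
 [0.4995 0.1137]
 [0.4969 0.1704]] [0.5006584  0.14238539] [0.49816723 0.14205393]
```

>>> {"op": "move_arm", "data": {
  "commands": [
    [0.0012, 0, -0.02, 0, -1],
    [0.0012, 0, -0.04, 0, -1],
    [0.0012, 0, -0.055, 0, -1],
    [0.0012, 0, -0.062, 0, -1],
    [0.0012, 0, -0.062, 0, -1]
  ]
}}

```text
time: 18.87
tcp_pos: [0.5017, 0.1412, 0.0569]
orientation: [-0.002, -0.021, 1.0, -0.0]
contact_force: [-1.0, 0.7, -1.8]
width: 0.685
grasp_force: 54.4
```

>>> {"op": "move_arm", "data": {
  "commands": [
    [0, 0, 0, 0, -1],
    [0, 0, -0.001, 0, -1],
    [0, 0, -0.002, 0, -1],
    [0, 0, -0.003, 0, -1],
    [0, 0, -0.003, 0, -1]
  ]
}}

```text
time: 19.28
tcp_pos: [0.5038, 0.1428, 0.0569]
orientation: [0.001, -0.023, 1.0, 0.0]
contact_force: [1.0, 0.4, -1.8]
width: 0.686
grasp_force: 54.4
```

>>> {"op": "move_arm", "data": {
  "commands": [
    [0, 0, -0.001, 0, -1],
    [0, 0, -0.002, 0, -1],
    [0, 0, -0.003, 0, -1],
    [0, 0, -0.003, 0, -1]
  ]
}}

```text
time: 19.62
tcp_pos: [0.5033, 0.1429, 0.0532]
orientation: [0.0, -0.023, 1.0, -0.0]
contact_force: [0.2, -0.6, -0.4]
width: 0.684
grasp_force: 54.6
```

>>> {"op": "move_arm", "data": {
  "commands": [
    [0, 0, -0.001, 0, -1],
    [0, 0, -0.0015, 0, -1],
    [0, 0, -0.0015, 0, -1]
  ]
}}

```text
time: 19.87
tcp_pos: [0.5034, 0.1428, 0.0531]
orientation: [0.0, -0.023, 1.0, -0.0]
contact_force: [-4.3, 0.2, 5.6]
width: 0.689
grasp_force: 55.1
```

>>> {"op": "move_arm", "data": {
  "commands": [
    [0, 0, 0, 0, 0.5],
    [0, 0, 0, 0, 0.6],
    [0, 0, 0, 0, 0.8],
    [0, 0, 0, 0, 0.8]
  ]
}}

```text
time: 20.2
tcp_pos: [0.5035, 0.1428, 0.0517]
orientation: [0.0, -0.023, 1.0, 0.0]
contact_force: [-0.1, -0.5, 0.5]
width: 0.894
grasp_force: 0.0
```

>>> {"op": "move_arm", "data": {
  "commands": [
    [0, 0, 0.02, 0, 0.8],
    [0, 0, 0.06, 0, 0.8],
    [0, 0, 0.1, 0, 0.8],
    [0, 0, 0.13, 0, 1],
    [0, 0, 0.145, 0, 1]
  ]
}}

```text
time: 20.62
tcp_pos: [0.5055, 0.1431, 0.2021]
orientation: [0.004, -0.023, 1.0, 0.0]
contact_force: [-0.1, 1.1, -0.5]
width: 0.998
grasp_force: 0.0
```

>>> {"op": "move_arm", "data": {
  "commands": [
    [-0.003, -0.041, 0, 0, 1],
    [-0.006, -0.082, 0, 0, 1],
    [-0.009, -0.123, 0, 0, 1],
    [-0.012, -0.164, 0, 0, 1],
    [-0.015, -0.204, 0, 0, 1]
  ]
}}

```text
time: 21.03
tcp_pos: [0.488, -0.0629, 0.1969]
orientation: [0.0, -0.023, 1.0, -0.0]
contact_force: [0.8, 0.9, 0.4]
width: 0.997
grasp_force: 0.0
```

>>> {"op": "move_arm", "data": {
  "commands": [
    [-0.003, -0.038, -0.015, 0, 1],
    [-0.006, -0.076, -0.03, 0, 1],
    [-0.009, -0.113, -0.045, 0, 1],
    [-0.0095, -0.133, -0.06, 0, 1],
    [-0.0095, -0.133, -0.06, 0, 1]
  ]
}}

```text
time: 21.45
tcp_pos: [0.4765, -0.1975, 0.1329]
orientation: [-0.003, -0.02, 1.0, 0.001]
contact_force: [0.1, 0.9, -0.2]
width: 0.998
grasp_force: 0.0
```

>>> {"op": "move_arm", "data": {
  "commands": [
    [0, 0, 0, 0, 1],
    [0, 0, 0, 0, 1]
  ]
}}

```text
time: 21.62
tcp_pos: [0.4789, -0.1937, 0.137]
orientation: [0.0, -0.023, 1.0, 0.0]
contact_force: [-0.1, -0.1, -0.3]
width: 1.002
grasp_force: 0.0
```

>>> {"op": "move_arm", "data": {
  "commands": [
    [-0.001, -0.001, -0.03, 0, 1],
    [-0.001, -0.001, -0.06, 0, 1],
    [-0.001, -0.001, -0.085, 0, 1],
    [-0.001, -0.001, -0.1, 0, 1],
    [-0.001, -0.001, -0.106, 0, 1]
  ]
}}

```text
time: 22.03
tcp_pos: [0.4768, -0.1927, 0.0288]
orientation: [-0.001, -0.024, 1.0, 0.001]
contact_force: [1.0, 0.5, -0.2]
width: 0.997
grasp_force: 0.0
```

>>> {"op": "move_arm", "data": {
  "commands": [
    [0, 0, 0, 0, 1],
    [0, 0, 0, 0, 0.7],
    [0, 0, 0, 0, 0.4],
    [0, 0, 0, 0, 0.2],
    [0, 0, 0, 0, 0]
  ],
  "squeeze": 45
}}

```text
time: 22.45
tcp_pos: [0.4792, -0.1958, 0.0328]
orientation: [0.002, -0.023, 1.0, -0.001]
contact_force: [-0.3, 0.8, 1.9]
width: 0.507
grasp_force: 25.1
```

>>> {"op": "move_arm", "data": {
  "commands": [
    [0, 0, 0, 0, -0.2],
    [0, 0, 0, 0, -1],
    [0, 0, 0, 0, -1],
    [0, 0, 0, 0, -1],
    [0, 0, 0, 0, -1]
  ]
}}

```text
time: 22.87
tcp_pos: [0.4793, -0.1959, 0.0329]
orientation: [0.002, -0.023, 1.0, -0.001]
contact_force: [-0.2, 0.6, 6.2]
width: 0.505
grasp_force: 45.7
```

>>> {"op": "move_arm", "data": {
  "commands": [
    [0, 0, 0.02, 0, -1],
    [0, 0, 0.055, 0, -1],
    [0, 0.01, 0.09, 0, -1],
    [0.001, 0.04, 0.11, 0, -1],
    [0.003, 0.08, 0.11, 0, -1]
  ]
}}

```text
time: 23.28
tcp_pos: [0.4844, -0.118, 0.1471]
orientation: [0.005, -0.02, 1.0, -0.003]
contact_force: [2.0, -0.1, -1.3]
width: 0.506
grasp_force: 46.1
```

>>> {"op": "move_arm", "data": {
  "commands": [
    [0.001, 0.04, 0, 0, -1],
    [0.003, 0.08, 0, 0, -1],
    [0.005, 0.12, 0, 0, -1],
    [0.007, 0.16, 0, 0, -1],
    [0.009, 0.199, 0, 0, -1]
  ]
}}

```text
time: 23.7
tcp_pos: [0.4893, 0.0856, 0.1406]
orientation: [-0.0, -0.022, 1.0, -0.0]
contact_force: [0.8, 0.5, -1.3]
width: 0.5
grasp_force: 46.1
```

>>> {"op": "move_arm", "data": {
  "commands": [
    [0.001, 0.04, 0, 0, -1],
    [0.003, 0.08, 0, 0, -1],
    [0.005, 0.12, 0, 0, -1],
    [0.007, 0.15, 0, 0, -1],
    [0.008, 0.1597, 0, 0, -1]
  ]
}}

```text
time: 24.12
tcp_pos: [0.4972, 0.2477, 0.1402]
orientation: [-0.0, -0.025, 1.0, 0.001]
contact_force: [0.3, 0.5, -0.6]
width: 0.507
grasp_force: 46.2
```

>>> {"op": "move_arm", "data": {
  "commands": [
    [0, 0, 0, 0, -1],
    [0, 0, 0, 0, -1],
    [0, 0, 0, 0, -1]
  ]
}}

```text
time: 24.37
tcp_pos: [0.4977, 0.2421, 0.1404]
orientation: [-0.0, -0.022, 1.0, -0.001]
contact_force: [-0.9, 0.5, -2.2]
width: 0.5
grasp_force: 46.2
```

```bash
python3 - <<'E'
from h import *
import pickle
s=manip.sense(); print(s["tcp_pos"],s["orientation"],s["contact_force"],s["grasp_force"])
m=imaging.camera_model("wrist"); im=imaging.capture("wrist")[:,:,::-1].copy()
pickle.dump(m,open("s2.pkl","wb")); cv2.imwrite("pics/s2.png",im)
E
```

```text
[0.49769942 0.24214017 0.14044434] [-4.53642677e-04 -2.19393982e-02  9.99759018e-01 -6.01731082e-04] [-0.92104084  0.53152143 -2.20153849] 46.222917437553406
```

View pics/s2.png

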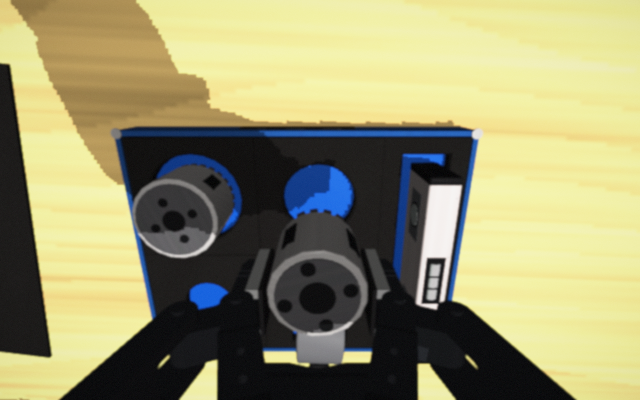

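Saw60 stands in its pocket, plate centre about (176,218). Saw44 hangs above its own pocket, with its plate spanning columns 268–368 and rows 250–335.

```bash
python3 - <<'E'
from h import *
import pickle; m=pickle.load(open("s2.pkl","rb"))
P=cast("wrist",[[318,249],[318,336],[268,291],[368,291]],.1604,m)[:,:2]; print(P.round(4), P[:2].mean(0),P[2:].mean(0))
P=cast("wrist",[[176,179],[176,257],[134,217],[218,217]],.072,m)[:,:2]; print(P.round(4), P[:2].mean(0),P[2:].mean(0))
E
```

```text
[[0.4738 0.2418]
 [0.5166 0.2437]
 [0.4943 0.2218]
 [0.4924 0.2635]] [0.4951862  0.24275471] [0.49333228 0.24266539]
[[0.4733 0.1483]
 [0.5315 0.1425]
 [0.5017 0.1168]
 [0.4991 0.1744]] [0.50237654 0.14537428] [0.50037753 0.14556751]
```

>>> {"op": "move_arm", "data": {
  "commands": [
    [0.0015, -0.001, -0.025, 0, -1],
    [0.0015, -0.001, -0.05, 0, -1],
    [0.0015, -0.001, -0.07, 0, -1],
    [0.0015, -0.001, -0.082, 0, -1],
    [0.0015, -0.001, -0.082, 0, -1]
  ]
}}

```text
time: 24.83
tcp_pos: [0.4968, 0.2402, 0.0552]
orientation: [-0.003, -0.022, 1.0, -0.001]
contact_force: [-0.6, -0.7, -2.3]
width: 0.506
grasp_force: 46.2
```

>>> {"op": "move_arm", "data": {
  "commands": [
    [0, 0, 0, 0, -1],
    [0, 0, -0.001, 0, -1],
    [0, 0, -0.002, 0, -1],
    [0, 0, -0.003, 0, -1],
    [0, 0, -0.003, 0, -1]
  ]
}}

```text
time: 25.25
tcp_pos: [0.5001, 0.2427, 0.0569]
orientation: [0.001, -0.023, 1.0, 0.0]
contact_force: [-0.3, -0.2, -1.8]
width: 0.504
grasp_force: 46.2
```

>>> {"op": "move_arm", "data": {
  "commands": [
    [0, 0, -0.001, 0, -1],
    [0, 0, -0.0015, 0, -1],
    [0, 0, -0.0015, 0, -1]
  ]
}}

```text
time: 25.5
tcp_pos: [0.4993, 0.2425, 0.0543]
orientation: [-0.0, -0.023, 1.0, -0.0]
contact_force: [-0.4, 0.3, -1.2]
width: 0.504
grasp_force: 46.2
```

>>> {"op": "move_arm", "data": {
  "commands": [
    [0, 0, -0.001, 0, -1],
    [0, 0, -0.002, 0, -1],
    [0, 0, -0.002, 0, -1]
  ]
}}

```text
time: 25.75
tcp_pos: [0.4992, 0.2425, 0.052]
orientation: [-0.0, -0.023, 1.0, -0.0]
contact_force: [0.1, -0.8, -2.1]
width: 0.502
grasp_force: 46.2
```

>>> {"op": "move_arm", "data": {
  "commands": [
    [0, 0, -0.001, 0, -1],
    [0, 0, -0.0015, 0, -1],
    [0, 0, -0.0015, 0, -1]
  ]
}}

```text
time: 26.0
tcp_pos: [0.4993, 0.2425, 0.0519]
orientation: [0.0, -0.023, 1.0, -0.0]
contact_force: [-3.0, -0.8, 4.8]
width: 0.502
grasp_force: 46.7
```

>>> {"op": "move_arm", "data": {
  "commands": [
    [0, 0, 0, 0, 0.1],
    [0, 0, 0, 0, 0.2],
    [0, 0, 0, 0, 0.4],
    [0, 0, 0, 0, 0.4]
  ]
}}

```text
time: 26.33
tcp_pos: [0.4994, 0.2425, 0.0506]
orientation: [0.0, -0.023, 1.0, 0.0]
contact_force: [-0.2, 0.8, -0.5]
width: 0.698
grasp_force: 0.0
```

>>> {"op": "move_arm", "data": {
  "commands": [
    [0, 0, 0.02, 0, 0.4],
    [0, 0, 0.06, 0, 0.4],
    [0, 0, 0.1, 0, 0.4],
    [0, 0, 0.13, 0, 0.4],
    [0, 0, 0.145, 0, 0.4]
  ]
}}

```text
time: 26.75
tcp_pos: [0.5014, 0.2432, 0.2013]
orientation: [0.004, -0.023, 1.0, 0.001]
contact_force: [1.2, 0.1, 0.2]
width: 0.698
grasp_force: 0.0
```

>>> {"op": "move_arm", "data": {
  "commands": [
    [-0.004, -0.041, 0, 0, 0.4],
    [-0.008, -0.082, 0, 0, 0.4],
    [-0.012, -0.123, 0, 0, 0.4],
    [-0.016, -0.163, 0, 0, 0.4],
    [-0.02, -0.203, 0, 0, 0.4]
  ]
}}

```text
time: 27.17
tcp_pos: [0.479, 0.0379, 0.1958]
orientation: [0.0, -0.023, 1.0, -0.0]
contact_force: [1.4, -0.5, -0.0]
width: 0.701
grasp_force: 0.0
```

>>> {"op": "move_arm", "data": {
  "commands": [
    [-0.004, -0.041, 0, 0, 1],
    [-0.008, -0.082, 0, 0, 1],
    [-0.012, -0.123, 0, 0, 1],
    [-0.016, -0.163, 0, 0, 1],
    [-0.02, -0.203, 0, 0, 1]
  ]
}}

```text
time: 27.58
tcp_pos: [0.4588, -0.1655, 0.1959]
orientation: [0.0, -0.022, 1.0, -0.0]
contact_force: [1.2, -1.1, -1.0]
width: 1.003
grasp_force: 0.0
```

>>> {"op": "move_arm", "data": {
  "commands": [
    [-0.004, -0.038, -0.015, 0, 1],
    [-0.008, -0.076, -0.03, 0, 1],
    [-0.012, -0.113, -0.045, 0, 1],
    [-0.012, -0.143, -0.06, 0, 1],
    [-0.012, -0.143, -0.06, 0, 1]
  ]
}}

```text
time: 28.0
tcp_pos: [0.4451, -0.3107, 0.1315]
orientation: [-0.002, -0.02, 1.0, 0.0]
contact_force: [-0.2, 0.9, -0.5]
width: 1.002
grasp_force: 0.0
```

>>> {"op": "move_arm", "data": {
  "commands": [
    [0, 0, 0, 0, 1],
    [0, 0, 0, 0, 1]
  ]
}}

```text
time: 28.17
tcp_pos: [0.4472, -0.3061, 0.1357]
orientation: [-0.0, -0.022, 1.0, 0.001]
contact_force: [-0.8, -0.4, 0.8]
width: 1.001
grasp_force: 0.0
```

>>> {"op": "move_arm", "data": {
  "commands": [
    [-0.0005, 0.001, -0.03, 0, 1],
    [-0.0005, 0.001, -0.06, 0, 1],
    [-0.0005, 0.001, -0.085, 0, 1],
    [-0.0005, 0.001, -0.098, 0, 1],
    [-0.0005, 0.001, -0.103, 0, 1]
  ]
}}

```text
time: 28.58
tcp_pos: [0.446, -0.3027, 0.0307]
orientation: [-0.001, -0.024, 1.0, 0.002]
contact_force: [0.2, 0.8, -0.5]
width: 1.005
grasp_force: 0.0
```

>>> {"op": "move_arm", "data": {
  "commands": [
    [0, 0, 0, 0, 0.7],
    [0, 0, 0, 0, 0.3],
    [0, 0, 0, 0, 0],
    [0, 0, 0, 0, -0.15],
    [0, 0, 0, 0, -0.3]
  ],
  "squeeze": 40
}}

```text
time: 29.0
tcp_pos: [0.4479, -0.3063, 0.0345]
orientation: [0.001, -0.023, 1.0, -0.001]
contact_force: [0.7, 0.2, 0.4]
width: 0.353
grasp_force: 0.3
```

>>> {"op": "move_arm", "data": {
  "commands": [
    [0, 0, 0, 0, -0.4],
    [0, 0, 0, 0, -1],
    [0, 0, 0, 0, -1],
    [0, 0, 0, 0, -1],
    [0, 0, 0, 0, -1]
  ]
}}

```text
time: 29.42
tcp_pos: [0.4479, -0.3065, 0.0345]
orientation: [0.001, -0.022, 1.0, -0.001]
contact_force: [-0.5, 0.3, 6.3]
width: 0.316
grasp_force: 39.6
```

>>> {"op": "move_arm", "data": {
  "commands": [
    [0, 0, 0.02, 0, -1],
    [0, 0, 0.055, 0, -1],
    [0, 0.01, 0.09, 0, -1],
    [0.01, 0.04, 0.11, 0, -1],
    [0.022, 0.075, 0.11, 0, -1]
  ]
}}

```text
time: 29.83
tcp_pos: [0.4715, -0.2333, 0.1489]
orientation: [0.004, -0.02, 1.0, -0.003]
contact_force: [1.9, -0.3, 0.1]
width: 0.318
grasp_force: 39.6
```

>>> {"op": "move_arm", "data": {
  "commands": [
    [0.013, 0.038, 0, 0, -1],
    [0.026, 0.076, 0, 0, -1],
    [0.039, 0.114, 0, 0, -1],
    [0.052, 0.152, 0, 0, -1],
    [0.065, 0.19, 0, 0, -1]
  ]
}}

```text
time: 30.25
tcp_pos: [0.5337, -0.0386, 0.1423]
orientation: [-0.0, -0.022, 1.0, 0.0]
contact_force: [1.1, -1.5, -0.2]
width: 0.318
grasp_force: 39.6
```

>>> {"op": "move_arm", "data": {
  "commands": [
    [0.013, 0.038, 0, 0, -1],
    [0.026, 0.076, 0, 0, -1],
    [0.039, 0.114, 0, 0, -1],
    [0.052, 0.152, 0, 0, -1],
    [0.0675, 0.1885, 0, 0, -1]
  ]
}}

```text
time: 30.67
tcp_pos: [0.6008, 0.1501, 0.142]
orientation: [-0.001, -0.023, 1.0, -0.0]
contact_force: [1.2, -1.3, -0.7]
width: 0.316
grasp_force: 39.6
```

>>> {"op": "move_arm", "data": {
  "commands": [
    [0, 0, 0, 0, -1],
    [0, 0, 0, 0, -1],
    [0, 0, 0, 0, -1]
  ]
}}

```text
time: 30.92
tcp_pos: [0.6007, 0.1478, 0.1418]
orientation: [-0.001, -0.023, 1.0, -0.0]
contact_force: [-0.2, -0.3, -0.3]
width: 0.318
grasp_force: 39.7
```

```bash
python3 - <<'E'
from h import *
import pickle
s=manip.sense(); print(s["tcp_pos"],s["orientation"],s["contact_force"],s["grasp_force"])
m=imaging.camera_model("wrist"); im=imaging.capture("wrist")[:,:,::-1].copy()
pickle.dump(m,open("s3.pkl","wb")); cv2.imwrite("pics/s3.png",im)
z=s["tcp_pos"][2]-.0315+.05; g=im.max(2)
for t in (90,110,140):
    b=np.zeros(g.shape,np.uint8); b[230:345,270:370]=g[230:345,270:370]>t
    for c in blobs(b,150):
      P=cast("wrist",c,z,m)[:,:2]*1000; cc,r=cv2.minEnclosingCircle(P.astype(np.float32)); print(t,c.min(0),c.max(0),np.round(cc,1),round(2*r,1))
E
```

```text
[0.60068612 0.14782376 0.14181024] [-1.09485132e-03 -2.28575800e-02  9.99738044e-01 -4.20209922e-04] [-0.24098153 -0.31595141 -0.28507855] 39.69709038734436
90 [277 267] [357 344] [609.7 148.5] 47.8
110 [277 268] [357 344] [610.  148.5] 47.5
140 [278 305] [356 344] [618.9 149. ] 37.6
```

>>> {"op": "move_arm", "data": {
  "commands": [
    [0.001, -0.0015, -0.025, 0, -1],
    [0.001, -0.0015, -0.05, 0, -1],
    [0.001, -0.0015, -0.07, 0, -1],
    [0.001, -0.0015, -0.082, 0, -1],
    [0.001, -0.0015, -0.082, 0, -1]
  ]
}}

```text
time: 31.38
tcp_pos: [0.5993, 0.1446, 0.0571]
orientation: [-0.004, -0.021, 1.0, -0.0]
contact_force: [-1.0, -0.0, -2.0]
width: 0.316
grasp_force: 39.7
```

>>> {"op": "move_arm", "data": {
  "commands": [
    [0, 0, 0, 0, -1],
    [0, 0, -0.001, 0, -1],
    [0, 0, -0.002, 0, -1],
    [0, 0, -0.003, 0, -1],
    [0, 0, -0.003, 0, -1]
  ]
}}

```text
time: 31.8
tcp_pos: [0.6031, 0.1466, 0.0589]
orientation: [0.001, -0.023, 1.0, 0.0]
contact_force: [-0.2, 0.2, -2.0]
width: 0.316
grasp_force: 39.7
```

>>> {"op": "move_arm", "data": {
  "commands": [
    [0, 0, -0.001, 0, -1],
    [0, 0, -0.0015, 0, -1],
    [0, 0, -0.0015, 0, -1]
  ]
}}

```text
time: 32.05
tcp_pos: [0.6023, 0.1466, 0.0562]
orientation: [-0.0, -0.023, 1.0, -0.0]
contact_force: [0.3, 0.1, -1.7]
width: 0.317
grasp_force: 39.7
```

>>> {"op": "move_arm", "data": {
  "commands": [
    [0, 0, -0.001, 0, -1],
    [0, 0, -0.0015, 0, -1],
    [0, 0, -0.0015, 0, -1]
  ]
}}

```text
time: 32.3
tcp_pos: [0.6021, 0.1465, 0.0545]
orientation: [-0.0, -0.023, 1.0, -0.0]
contact_force: [0.3, -0.5, -1.7]
width: 0.312
grasp_force: 39.7
```

>>> {"op": "move_arm", "data": {
  "commands": [
    [0, 0, -0.001, 0, -1],
    [0, 0, -0.0015, 0, -1],
    [0, 0, -0.0015, 0, -1]
  ]
}}

```text
time: 32.55
tcp_pos: [0.6024, 0.1465, 0.0536]
orientation: [0.0, -0.023, 1.0, 0.0]
contact_force: [0.6, -0.7, 0.1]
width: 0.318
grasp_force: 39.9
```

>>> {"op": "move_arm", "data": {
  "commands": [
    [0, 0, -0.0005, 0, -1],
    [0, 0, -0.001, 0, -1],
    [0, 0, -0.001, 0, -1]
  ]
}}

```text
time: 32.8
tcp_pos: [0.6025, 0.1465, 0.0536]
orientation: [0.0, -0.023, 1.0, 0.0]
contact_force: [-3.5, 0.4, 5.0]
width: 0.312
grasp_force: 40.2
```

>>> {"op": "move_arm", "data": {
  "commands": [
    [0, 0, 0, 0, -0.2],
    [0, 0, 0, 0, 0],
    [0, 0, 0, 0, 0.2],
    [0, 0, 0, 0, 0.3],
    [0, 0, 0, 0, 0.3]
  ]
}}

```text
time: 33.22
tcp_pos: [0.6022, 0.1464, 0.0519]
orientation: [-0.0, -0.023, 1.0, -0.0]
contact_force: [-0.7, 0.4, 0.5]
width: 0.65
grasp_force: 0.0
```

>>> {"op": "move_arm", "data": {
  "commands": [
    [0, 0, 0.02, 0, 0.3],
    [0, 0, 0.06, 0, 0.3],
    [0, 0, 0.1, 0, 0.3],
    [0, 0, 0.14, 0, 0.3],
    [0, 0, 0.18, 0, 0.3]
  ]
}}

```text
time: 33.63
tcp_pos: [0.6019, 0.1464, 0.2338]
orientation: [-0.0, -0.023, 1.0, -0.0]
contact_force: [1.6, 0.2, 0.7]
width: 0.646
grasp_force: 0.0
```

>>> {"op": "move_arm", "data": {
  "commands": [
    [-0.02, 0.02, 0.02, 0, 1],
    [-0.05, 0.04, 0.04, 0, 1],
    [-0.07, 0.06, 0.06, 0, 1],
    [-0.08, 0.08, 0.07, 0, 1],
    [-0.08, 0.08, 0.07, 0, 1]
  ]
}}

```text
time: 34.05
tcp_pos: [0.5213, 0.2301, 0.3068]
orientation: [0.003, -0.025, 1.0, 0.002]
contact_force: [0.6, -0.8, -0.4]
width: 1.0
grasp_force: 0.0
```

>>> {"op": "move_arm", "data": {
  "commands": [
    [0, 0, 0, 0, 1],
    [0, 0, 0, 0, 1],
    [0, 0, 0, 0, 1],
    [0, 0, 0, 0, 1]
  ]
}}

```text
time: 34.38
tcp_pos: [0.5226, 0.2255, 0.3007]
orientation: [-0.001, -0.022, 1.0, -0.0]
contact_force: [-0.2, 0.6, -0.5]
width: 0.998
grasp_force: 0.0
```

```bash
python3 - <<'E'
from h import *
import pickle
m=imaging.camera_model("wrist"); im=imaging.capture("wrist")[:,:,::-1].copy()
pickle.dump(m,open("f.pkl","wb")); cv2.imwrite("pics/fraw.png",im)
print(manip.sense()["tcp_pos"])
sd=imaging.capture("side")[:,:,::-1]
o=np.zeros((600,800,3),np.uint8); o[:375,:800]=cv2.resize(im[80:320,:512] if 0 else im[90:300,100:548],(800,375),interpolation=cv2.INTER_CUBIC)
o[375:,:400]=cv2.resize(sd[115:228,220:420],(400,225),interpolation=cv2.INTER_CUBIC); cv2.imwrite("pics/f.png",o)
E
```

```text
[0.52254492 0.22554019 0.3008772 ]
```

View pics/f.png

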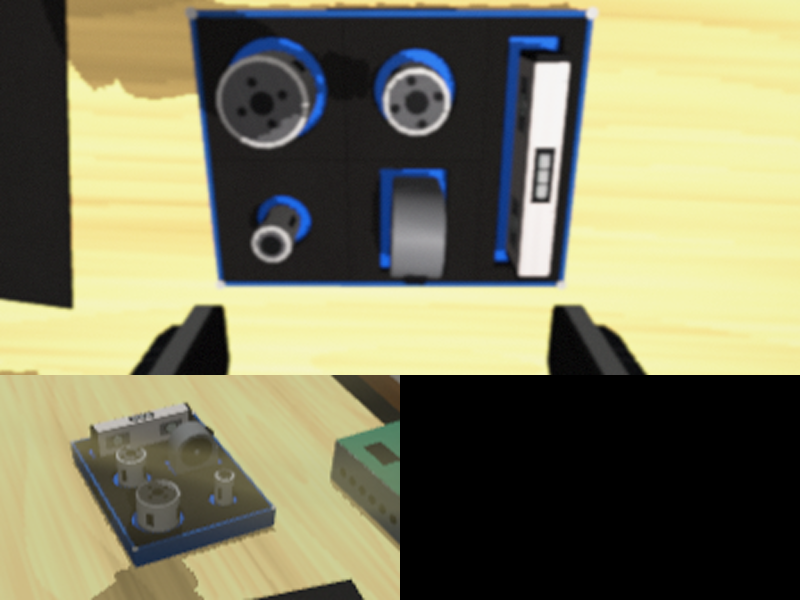

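All five tools stand upright in their pockets: saw60 (263,101), saw44 (417,100), saw28 (272,244), tape (418,225) and level (543,165) in the crop. A quick numeric check, then I'll hand in.

```bash
python3 - <<'E'
from h import *
import pickle; m=pickle.load(open("f.pkl","rb"))
f=lambda u,v,z:(cast("wrist",[[100+u/1.786,90+v/1.786]],z,m)[0,:2]*1000).round(1)
print(f(263,101,.072),f(417,100,.072),f(272,244,.072)," tape mid",f(418,205,.088),"near end",f(418,177,.04),f(418,177,.06),"far",f(416,280,.055),f(416,280,.07),"level",f(551,61,.07),f(534,276,.07))
E
```

```text
[502.2 144.6] [497.1 243.3] [602.  148.2]  tape mid [562.8 247.2] near end [558.3 249.3] [552.2 247.9] far [634.2 251.8] [626.5 250.6] level [469.2 326.4] [619.5 334.9]
```

```bash
python3 -c "
from station import manip
print(manip.close_job())"
```

```text
the job is handed in; nothing more can be done
None
```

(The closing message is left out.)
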